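# Hang the second vee rest on the shaft stand and lay the shaft in

### The arm

A 7-joint arm with a two-finger parallel gripper is mounted at the origin on a cart in front of the work surface, level with it; the furniture and walls round the work are solid. World frame = base frame: x ahead of the robot, y to its left, z up, the work surface at z = 0. Lengths are in m, angles in rad, forces in N, time in s.
With the tool pointing down it reaches from about 0.4 to 0.85 m from the base axis. Payload 4.5 kg.
Tool frame: the origin (TCP) lies between the finger pads; the fingertips stand 22 mm ahead of it and the grasp point (between the pads) lies 3 mm ahead of it; z points along the fingers, y is the direction in which the jaws open and shut (so a half turn about z gives the same grasp; the last joint's range is limited). The gripper opens to 85 mm and grips with 20 to 120 N. Pads are 22 mm wide; open, the fingers measure 114 mm over their backs; the gripper's body (76 mm by 85 mm) begins 54 mm behind the grasp point. The pads swing forward as they close: fully open they stand 13 mm farther back than shut.
Start: joints at [-1.281, 0.689, -0.195, 1.565, 0.157, 0.902, -0.215], TCP at [0.158, 0.605, 0.253] pointing down, gripper open.
Joint ranges: [-3.01, 3.01], [-0.46, 2.08], [-1.47, 1.51], [0.13, 2.56], [-1, 4.14], [0.04, 2.09], [-2.66, 2.66]. Speed limits (rad/s): [2.57, 2.57, 3.14, 3.14, 3.14, 3.14, 3.14].

### API

Orientations are given as a unit quaternion [w, x, y, z].
In Python, from station import bot gives the robot as it stands.
- The arm moves only by the shell command python3 -m creep 'ROWS'. ROWS is JSON, a list that holds one entry, the list of rows, each a list of 7 numbers: the shift along the tool's x, y, z in m, then the turn, a rotation vector about the tool's x, y, z in degrees, then the closure, from 0 (fully open) to 1 (shut). A call has exactly 8 rows; each row shifts and turns the commanded pose from where the row before left it, along the tool's axes as they then stand; what a row does not reach is not made up. A row lasts 1/8 s, in which the tool goes at most 62.5 mm and 10.7 degrees, less where a joint would pass 70% of its speed; a pose out of reach is approached as far as the arm can. A call is refused whole if a number of a shift passes 0.0625 or a number of a turn 10.7, either way. A call with a gripper value outside its range is refused whole. The fingers move at their own pace and stop on an object; the grip force is fixed at half the most. Time passes only in rows, so rows that do not move let the fingers close, or fill a call up. It gives the time, the measured TCP pose, the force and the opening at its end, in the units of the state.
- bot.observe(): the state, without advancing time (a new reading comes with each control period).
- bot.snapshot(name): name is "scene" or "top"; returns a dict with "frame" (420x560x3 uint8, red, green, blue), "range_z" (420x560 float32, m along the optical axis (not along the pixel's ray), 0 where there is no reading), "vertical_fov" (degrees; the focal length in pixels is half the picture's height over the tangent of half this angle, whatever the lens; pixels are square), "cx", "cy" (the principal point, pixels), "R" (3x3) and "t" (3): a world point X has camera coordinates R X + t. Camera axes: x right, y down, z forward; pixel columns grow to the right and rows downward; lengths in m; the calibration is good to about 2 mm. A picture is of the moment at which its call begins.
- bot.job_done(): hands the job in, once; it reports no verdict.
The state is a dict: "clock": time; "joint_pos": joint angles; "qvel": joint speeds; "effort": joint torques, N m; "position": TCP position; "eef_rot": TCP orientation; "force": force on the tool from outside, world axes, zero at the start; "wrist_torque": the same for the moment, N m; "grip_width": finger opening in m.
Only numpy, scipy, OpenCV 4.12 (cv2) and the standard library are available. Lean on these libraries where they do the work, as an engineer would, in place of code of your own. Each camera call takes 0.05 s, during which the arm holds its last target.

### The job

Set the steel shaft up on the green stand so that it can be measured: hang the loose vee rest on the two free headed studs of the stand by its two keyholes, letting it down until it is fully home. Then lay the shaft, without dropping it, across both vees with its middle about midway between the two rests.

Things in the scene. Friction and masses are not known exactly. Their poses are not given: they have to be found in the camera images.
- stand: Green steel stand screwed to the worktop. Origin: centre of the base's underside; z up, y along the stand, its front looks along its own -x, to the robot. Base 110 (x) x 330 (y) x 14 high; on it an upright plate 20 thick, 310 wide, up to z = 108, front face at x = -10. A fixed vee rest is bolted to the +y half of the face, two free studs stand out of the -y half.
- studs (a point): Midway between the two free studs, on the upright's front face at stud height (stand frame -10, -85, 92); axes as the stand's. The studs are at y = -35 and +35 of this point and stick out to -x: neck 8 mm diameter, 8 long, then a round head 18 mm diameter, 5.5 thick with a bevelled rim (13.5 out in all).
- fixed_vee (a point): Middle of the bottom edge of the fixed rest's vee (stand frame -70, 85, 114); axes as the stand's. The fixed rest is identical to the loose one and reaches out to x = -94 of the stand, 116 wide along y, horns of the vee 16 mm above this point.
- shaft_seat (a point): Where the middle of the shaft's axis lies once the shaft rests in both vees: midway between the two rests (stand frame -70, 0, 128); axes as the stand's. The seated shaft runs along the stand's y. The rests' vee blocks are 146 mm apart inside, so there is room for fingers between them.
- loose_rest: Loose vee rest (light aluminium, dark steel block), 0.45 kg, standing upright on the worktop. Origin: underside, middle of the back of its plate; z up, vee towards -x. Back plate 6 thick, 116 wide (y), 64 high. A web 24 wide, 52 high runs forward from it to x = -36, then a dark 24 wide block to x = -84; across its top a 90 degree vee along y, lowest at x = -60, z = 66, horns up to z = 82.
- keyholes (a point): On the back of the loose rest's plate, midway between its two keyholes, at the height of their round entries (rest frame 0, 0, 24); axes as the rest's. Entries of 28 mm diameter at y = -35 and +35; each narrows upwards like a teardrop to a 12 mm wide round end whose centre is 18 mm above the entry's. Entered on the studs and let down, it drops 20 mm: hung home, this point is 20 mm below studs.
- rest_grip (a point): Where to grip the loose rest from above: between the flat sides of its dark block, below the vee (rest frame -50, 0, 54; 24 mm across y; 28 mm below the horns). The centre of mass lies almost at its x (near x = -48, z = 38), so held here it hangs upright. Once hung and let go, the rest may lean forward by up to 0.05 rad.
- shaft: Bright steel shaft lying on the worktop, 20 mm diameter over 230 mm, with a 14 mm journal of 15 mm at each end (260 long overall), about 0.55 kg, a dark keyway near its +y end. Origin: middle of its axis; its own y runs along the shaft. It can roll.
- bench_vice: Dark blue bench vice bolted to the front edge of the worktop, an obstacle between the robot and the stand: keep what is carried above it. Origin: centre of its foot; it fills x -130 to 100, y -55 to 86 up to z = 139, its slide bar reaches x = 130 at z 62 to 91 (y 0 to 32). Always at the same place, axes as the world's.
Things that resemble listed ones, but are neither listed nor needed, are in the scene too. What is shaped like the loose_rest but turquoise is not meant.

How it is judged:
By the outcome, as a careful person would: the job done as asked, in the order asked, and still so for the second after the job is handed in, with the robot touching nothing.
It also fails if it takes over 67 s, if anything falls off the work surface, if the arm or the gripper's body presses on something with over 40 N, if the wrist force passes 120 N, or if a joint passes its speed limit or range.

## Working session

There is one attempt and no reset: what is moved stays moved. The work goes in short steps, Python scripts to look and compute and a shell command to move; the robot and the scene stay as the last step left them, time stands still between calls to the robot, and variables do not carry over. Pictures are saved under pics/ and viewed, and the job is handed in when it is done.

```bash
mkdir -p pics; ls
cat > h.py <<'E'
import numpy as np,cv2
from station import bot
def snap(n,tag):
    s=bot.snapshot(n); cv2.imwrite(f'pics/{tag}.png',cv2.cvtColor(s['frame'],cv2.COLOR_RGB2BGR)); np.save(f'/tmp/{tag}.npy',s,allow_pickle=True); return s
def load(tag): return np.load(f'/tmp/{tag}.npy',allow_pickle=True).item()
def P(s):
    h,w=s['range_z'].shape; f=h/2/np.tan(np.radians(s['vertical_fov'])/2)
    v,u=np.mgrid[:h,:w]; z=s['range_z']
    c=np.stack([(u-s['cx'])/f*z,(v-s['cy'])/f*z,z],-1)
    X=(c-s['t'])@s['R']; X[z==0]=np.nan; return X
def crop(tag,x0,y0,x1,y1,k,out):
    im=cv2.imread(f'pics/{tag}.png')[y0:y1,x0:x1]; cv2.imwrite(f'pics/{out}.png',cv2.resize(im,None,fx=k,fy=k,interpolation=cv2.INTER_CUBIC))
def proj(s,X):
    h=s['range_z'].shape[0]; f=h/2/np.tan(np.radians(s['vertical_fov'])/2)
    c=s['R']@np.array(X)+s['t']; return c[0]/c[2]*f+s['cx'],c[1]/c[2]*f+s['cy']
E
python3 - <<'E'
from h import *
for n in('scene','top'):
    s=snap(n,n+'0'); print(n,s['vertical_fov'],s['cx'],s['cy'],s['R'].round(3).tolist(),s['t'].round(3), s['frame'].shape)
o=bot.observe(); print({k:np.round(v,4).tolist() for k,v in o.items()})
E
```

```text
pics
scene 50.0089077793982 276.45465847937675 204.68541690191284 [[-0.952, 0.306, -0.024], [0.19, 0.525, -0.83], [-0.242, -0.794, -0.558]] [ 0.527 -0.012  1.341] (420, 560, 3)
top 43.379344942089524 278.9778427078122 216.23501318088003 [[-0.024, -1.0, 0.006], [-0.997, 0.024, -0.071], [0.07, -0.007, -0.997]] [0.005 0.555 1.451] (420, 560, 3)
{'clock': 0.1, 'joint_pos': [-1.2813, 0.6899, -0.1945, 1.5663, 0.1573, 0.9025, -0.2151], 'qvel': [-0.0003, -0.0017, -0.0014, -0.0015, -0.0006, 0.0008, 0.0002], 'effort': [-0.0042, -54.06, -1.2716, -15.8983, 0.0094, 0.0044, -0.0], 'position': [0.158, 0.6041, 0.2526], 'eef_rot': [-0.0, 0.1275, 0.9918, -0.0008], 'force': [-0.1434, 0.1649, 0.1572], 'wrist_torque': [-0.0351, 0.0424, 0.0485], 'grip_width': 0.0854}
```

View pics/scene0.png

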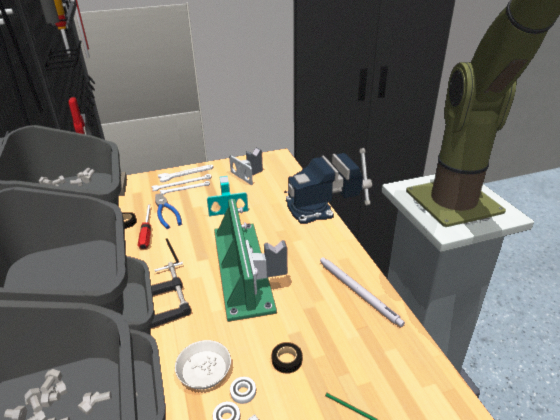

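View pics/top0.png

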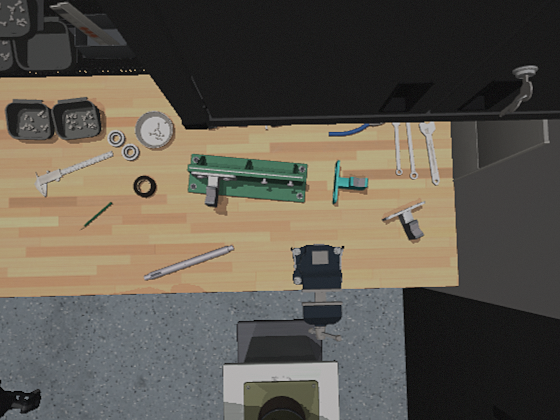

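Top view: the grey/dark vee rest is at top (408,220) and scene (246,165). The turquoise look‑alike is at top (350,183), and the fixed rest on the stand at top (212,192). The shaft is at top (190,262). The green rod at top (97,215), the calipers and the wrenches are not the shaft. Next I'll crop in to check these.

Run:
```python
from h import *
crop('top0',370,180,450,260,7,'c1'); crop('top0',130,140,320,290,4,'c2'); crop('scene0',190,130,310,320,3,'c3')
a=cv2.imread('pics/c1.png');print(a.shape)
s=load('top0');X=P(s)
for (u,v) in [(403,211),(387,217),(420,204),(412,232),(417,236),(408,222),(200,260),(240,250),(212,200),(320,255),(430,280)]:
    print(u,v,X[v,u].round(3))
```

```text
(560, 560, 3)
403 211 [ 0.558 -0.344  0.065]
387 217 [ 0.542 -0.3    0.067]
420 204 [ 0.575 -0.39   0.067]
412 232 [ 0.5   -0.363  0.077]
417 236 [ 0.489 -0.375  0.08 ]
408 222 [ 0.528 -0.36   0.05 ]
200 260 [0.438 0.213 0.019]
240 250 [0.463 0.103 0.   ]
212 200 [0.594 0.165 0.123]
320 255 [ 0.445 -0.112  0.112]
430 280 [ 0.367 -0.426  0.005]
```

View pics/c1.png

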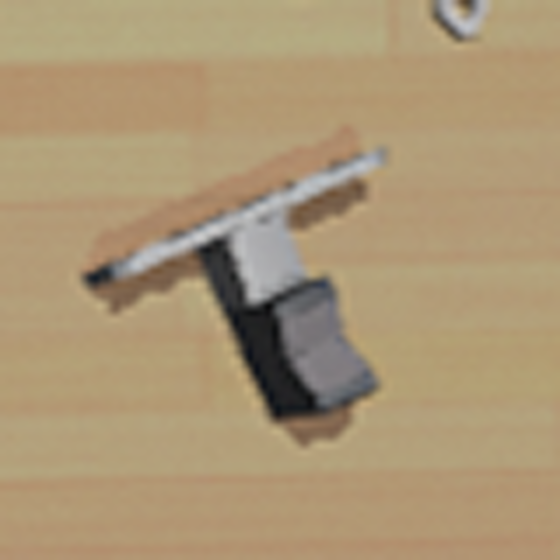

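View pics/c2.png

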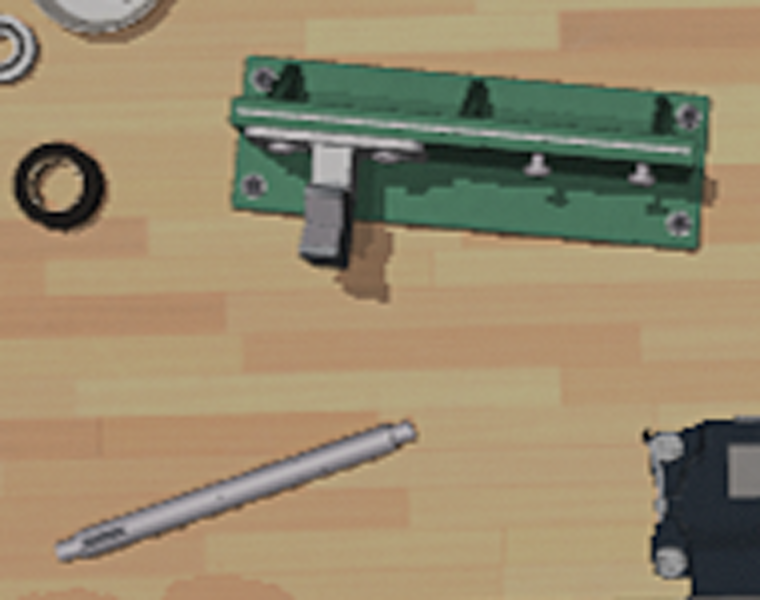

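View pics/c3.png

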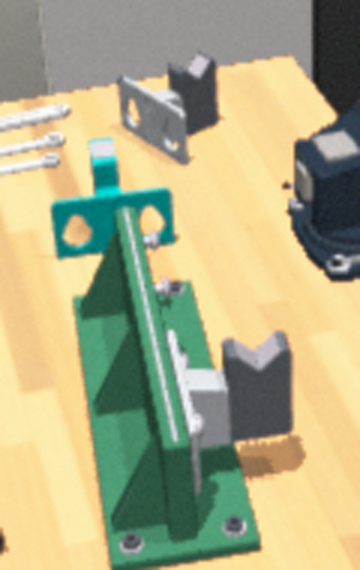

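Run:
```python
from h import *
S={n:load(n+'0') for n in('top','scene')}; XX={n:P(S[n]) for n in S}
def cl(n,lo,hi):
    X=XX[n].reshape(-1,3); m=np.all((X>lo)&(X<hi),1); return X[m]
def rect(p,msg):
    (c,wh,a)=cv2.minAreaRect((p[:,:2]*1000).astype(np.float32)); 
    q=p[:,:2]-p[:,:2].mean(0); _,_,V=np.linalg.svd(q,full_matrices=False); d=V[0]
    print(msg,len(p),'rect',np.round(c,1),np.round(wh,1),round(a,2),'pca deg',np.degrees(np.arctan2(d[1],d[0])).round(2),'mean',p.mean(0).round(4),'zmed',np.median(p[:,2]).round(4))
for n in S:
    print(n,'cam',(-S[n]['R'].T@S[n]['t']).round(3))
    rect(cl(n,(.58,-.2,.1035),(.72,.27,.113)),'upright top')
    rect(cl(n,(.50,-.2,.009),(.78,.27,.019)),'base')
    rect(cl(n,(.45,.05,.109),(.63,.27,.14)),'fixedV')
    rect(cl(n,(.47,-.46,.055),(.65,-.26,.09)),'rest all')
    rect(cl(n,(.47,-.46,.066),(.53,-.30,.09)),'rest block')
    rect(cl(n,(.525,-.46,.058),(.65,-.26,.07)),'rest plate top')
    rect(cl(n,(.37,.03,.012),(.50,.35,.03)),'shaft')
```

```text
top cam [0.451 0.002 1.487]
upright top 903 rect [624.3  83.5] [308.  104.1] 83.62 pca deg -94.42 mean [0.6629 0.0922 0.1077] zmed 0.1076
base 2471 rect [637.5  32.8] [268.6 461.6] 1.22 pca deg 82.7 mean [0.6604 0.0657 0.0136] zmed 0.0134
fixedV 186 rect [605.7 171.1] [24.3 47.8] 83.82 pca deg 173.12 mean [0.605  0.1704 0.1235] zmed 0.1244
rest all 341 rect [ 523.8 -364.3] [ 83.6 115.3] 22.02 pca deg -158.46 mean [ 0.5272 -0.3616  0.069 ] zmed 0.0673
rest block 166 rect [ 507.1 -371.2] [47.4 25.3] 22.42 pca deg -156.32 mean [ 0.5061 -0.3707  0.0764] zmed 0.0767
rest plate top 113 rect [ 545.7 -355.5] [ 36.3 115.3] 22.02 pca deg 111.77 mean [ 0.5576 -0.3499  0.0631] zmed 0.0632
shaft 520 rect [406.2 228.2] [ 81.  239.2] 18.03 pca deg 108.03 mean [0.4347 0.2387 0.0177] zmed 0.0176
scene cam [0.828 0.909 0.75 ]
upright top 939 rect [629.4  86.6] [310.9 102.4] 83.62 pca deg 87.53 mean [0.6664 0.1192 0.1083] zmed 0.1083
base 2080 rect [666.8  37.8] [419.4 116.1] 84.88 pca deg 85.41 mean [0.6779 0.1107 0.0145] zmed 0.0145
fixedV 242 rect [608.5 173.3] [28.2 44.3] 83.22 pca deg -6.82 mean [0.6079 0.1775 0.1218] zmed 0.1216
rest all 249 rect [ 529.7 -361.1] [ 87.1 115.6] 20.75 pca deg 20.82 mean [ 0.5327 -0.3567  0.0669] zmed 0.0646
rest block 85 rect [ 512.3 -369. ] [48.9 28.2] 21.39 pca deg 34.45 mean [ 0.5067 -0.3665  0.0748] zmed 0.075
rest plate top 91 rect [ 549.8 -354.1] [ 44.5 114.4] 20.75 pca deg 110.76 mean [ 0.5567 -0.3491  0.0629] zmed 0.0636
shaft 636 rect [441.3 237. ] [ 21.  235.9] 18.02 pca deg 107.93 mean [0.4398 0.2488 0.0177] zmed 0.0182
```

```bash
cat > fit.py <<'E'
from h import *
from scipy.optimize import least_squares
def boxes_sdf(p,B):
    d=[]
    for lo,hi in B:
        lo=np.array(lo);hi=np.array(hi);q=np.abs(p-(lo+hi)/2)-(hi-lo)/2
        d.append(np.linalg.norm(np.maximum(q,0),axis=1)+np.minimum(q.max(1),0))
    return np.min(d,0)
STAND=[((-.055,-.165,0),(.055,.165,.014)),((-.01,-.155,.014),(.01,.155,.108)),((-.016,.027,.048),(-.01,.143,.112)),((-.046,.073,.048),(-.01,.097,.1)),((-.094,.073,.048),(-.046,.097,.114))]
REST=[((-.006,-.058,0),(0,.058,.064)),((-.036,-.012,0),(-.006,.012,.052)),((-.084,-.012,0),(-.036,.012,.066))]
def fit(X,B,g,rad,zmin,drop=None,zmax=.2):
    X=X.reshape(-1,3);X=X[(np.abs(X[:,:2]-g[:2])<rad).all(1)&(X[:,2]>zmin)&(X[:,2]<zmax)]
    def tf(v):
        c,s=np.cos(v[2]),np.sin(v[2]);R=np.array([[c,-s,0],[s,c,0],[0,0,1]]);return (X-[v[0],v[1],v[3]])@R
    r=least_squares(lambda v:boxes_sdf(tf(v),B),[*g,0],loss='soft_l1',f_scale=.002)
    e=np.abs(boxes_sdf(tf(r.x),B))
    print(len(X),'x y',r.x[:2].round(4),'yaw',np.degrees(r.x[2]).round(2),'dz',r.x[3].round(4),'med err',np.median(e).round(4)); return r.x
E
python3 - <<'E'
from fit import *
for n in('top','scene'):
    X=P(load(n+'0')); print(n)
    fit(X,STAND,[.667,.08,-.111],.2,.006,zmax=.117)
    fit(X,REST,[.565,-.345,.38],.12,.006,zmax=.068)
    print('high pts', np.nanmin(np.where(X[...,2]>.35,X[...,0],np.nan)), [ (z,np.nanmin(np.where((X[...,2]>z)&(X[...,1]>-.45)&(X[...,0]>.3),X[...,0],np.nan)).round(3)) for z in(.15,.2,.3,.5)])
    q=X.reshape(-1,3);q=q[(q[:,0]>.3)&(q[:,0]<.53)&(q[:,1]>-.2)&(q[:,1]<-.02)&(q[:,2]>.02)];print('vice',q.min(0),q.max(0))
    q=X.reshape(-1,3);q=q[(q[:,0]>.37)&(q[:,0]<.5)&(q[:,1]>.05)&(q[:,1]<.4)&(q[:,2]>.006)&(q[:,2]<.03)]
    (c,wh,a)=cv2.minAreaRect((q[:,:2]*1000).astype(np.float32));print('shaft',c,wh,a,q[:,2].max())
E
```

```text
top
4943 x y [0.6655 0.078 ] yaw -6.73 dz -0.0002 med err 0.0019
695 x y [ 0.5869 -0.3402] yaw 23.45 dz 0.0095 med err 0.0209
high pts 0.09106290575743209 [(0.15, np.float64(0.585)), (0.2, np.float64(0.585)), (0.3, np.float64(0.585)), (0.5, np.float64(0.585))]
vice [ 0.30008982 -0.18335751  0.02002707] [ 0.47391322 -0.03665827  0.14477885]
shaft (437.14886474609375, 225.81007385253906) (345.231689453125, 128.49826049804688) 89.2833023071289 0.026673785480698677
scene
6295 x y [0.6756 0.0776] yaw -8.28 dz 0.0011 med err 0.0023
677 x y [ 0.5722 -0.3468] yaw 22.52 dz 0.0042 med err 0.0017
high pts -0.29311168923538117 [(0.15, np.float64(0.86)), (0.2, np.float64(0.86)), (0.3, np.float64(0.86)), (0.5, np.float64(0.86))]
vice [ 0.30015043 -0.18412086  0.02000707] [ 0.48032775 -0.03434717  0.14188523]
shaft (437.3915100097656, 248.959716796875) (21.011272430419922, 261.0522155761719) 18.016559600830078 0.02416640560985432
```

```bash
cat >> fit.py <<'E'
def fit2(X,B,g,zmin,zmax,tr=(.008,.005,.004),mg=.01):
    X=X.reshape(-1,3);X=X[(X[:,2]>zmin)&(X[:,2]<zmax)]
    lo=np.min([b[0] for b in B],0)-mg;hi=np.max([b[1] for b in B],0)+mg
    def tf(v,X):
        c,s=np.cos(v[2]),np.sin(v[2]);R=np.array([[c,-s,0],[s,c,0],[0,0,1]]);return (X-[v[0],v[1],v[3]])@R
    v=np.array([*g,0.])
    for t in tr*3:
        p=tf(v,X);k=((p>lo)&(p<hi)).all(1)&(np.abs(boxes_sdf(p,B))<t);Y=X[k]
        v=least_squares(lambda v:boxes_sdf(tf(v,Y),B),v,loss='soft_l1',f_scale=.001).x
    print(len(Y),'xy',v[:2].round(4),'yaw',np.degrees(v[2]).round(2),'dz',v[3].round(4),'rms',np.sqrt(np.mean(boxes_sdf(tf(v,Y),B)**2)).round(4));return v
E
python3 - <<'E'
from fit import *
for n in('top','scene'):
    X=P(load(n+'0')); print(n)
    fit2(X,STAND,[.667,.08,-.111],.006,.117)
    fit2(X,REST,[.565,-.345,.38],.006,.069)
X=P(load('top0'))
for x,y in [(.7,-.2),(.7,-.4),(.8,0)]: pass
m=(X[...,2]>.2)&(X[...,0]>.4); q=X[m]; print(len(q),q.min(0),np.percentile(q[:,2],[1,10,50,90]))
X=P(load('scene0'));m=(X[...,2]>.15)&(X[...,0]>.4)&(X[...,1]>-.5)&(X[...,1]<.6); q=X[m]; print(len(q),q.min(0),q.max(0),np.percentile(q[:,2],[1,10,50,90]))
E
```

```text
top
3679 xy [0.666 0.079] yaw -6.47 dz -0.0004 rms 0.0019
365 xy [ 0.5627 -0.3492] yaw 22.26 dz 0.002 rms 0.0014
scene
4301 xy [0.6704 0.0798] yaw -6.4 dz 0.0007 rms 0.0014
582 xy [ 0.567  -0.3483] yaw 22.25 dz 0.0021 rms 0.0016
71214 [ 0.4000061  -0.5161206   0.20005757] [0.22874071 0.36126147 0.97447131 1.12112649]
33322 [ 0.41884865 -0.49999931  0.15031654] [0.96987936 0.59999848 0.66433411] [0.19632103 0.35215498 0.53191322 0.58175269]
```

```bash
cat > plan.py <<'E'
from h import *
from scipy.spatial.transform import Rotation as Ro
def Rt(yaw): # tool down, tool y at world angle yaw(deg)
    y=np.array([np.cos(np.radians(yaw)),np.sin(np.radians(yaw)),0]);z=np.array([0,0,-1.]);return np.stack([np.cross(y,z),y,z],1)
def st():
    o=bot.observe();q=o['eef_rot'];return np.array(o['position']),Ro.from_quat([q[1],q[2],q[3],q[0]]).as_matrix(),o
def plan(wps,g,p=None,R=None):
    """wps: (x,y,z,yaw,nrows)"""
    p0,R0,_=st(); p=p0 if p is None else p; R=R0 if R is None else R
    k=0
    for x,y,z,yaw,n in wps:
        T=np.array([x,y,z]);RT=Rt(yaw)
        for i in range(n):
            d=(R.T@((T-p)/(n-i))).round(4); w=np.degrees(Ro.from_matrix(R.T@RT).as_rotvec()/(n-i)).round(1)
            print('[',','.join(f'{v:g}' for v in [*d,*w,g]),']' ,'' if (k+1)%8 else '   --')
            p=p+R@d;R=R@Ro.from_rotvec(np.radians(w)).as_matrix();k+=1
    return p,R
def yawY():
    _,R,_=st();return np.degrees(np.arctan2(R[1,1],R[0,1]))
E
python3 -c "
from plan import *
print(yawY());plan([(.45,.30,.25,88,8),(.52,0,.25,100,6),(.519,-.36,.20,112.2,7),(.5187,-.3677,.15,112.2,3)],0)"
```

```text
75.35086663302555
[ -0.0449,-0.0275,0.0004,-0,-0,-1.6,0 ] 
[ -0.0441,-0.0288,0.0004,-0,-0,-1.6,0 ] 
[ -0.0433,-0.03,0.0004,-0,-0,-1.6,0 ] 
[ -0.0425,-0.0312,0.0004,-0,-0,-1.6,0 ] 
[ -0.0416,-0.0324,0.0003,-0,-0,-1.6,0 ] 
[ -0.0407,-0.0336,0.0004,-0,-0,-1.5,0 ] 
[ -0.0398,-0.0346,0.0003,-0,-0,-1.6,0 ] 
[ -0.0387,-0.0357,0.0004,-0.1,-0,-1.5,0 ]    --
[ -0.0135,-0.0495,-0,0,-0,-2,0 ] 
[ -0.0117,-0.05,-0,0,-0,-2,0 ] 
[ -0.01,-0.0504,-0,0,-0,-2,0 ] 
[ -0.0082,-0.0507,-0,0,-0,-2,0 ] 
[ -0.0064,-0.0509,-0,0,-0,-2,0 ] 
[ -0.0046,-0.0511,-0.0001,0,-0,-2,0 ] 
[ 0.009,-0.0506,0.0071,0,-0,-1.7,0 ] 
[ 0.0105,-0.0503,0.0072,0,-0,-1.8,0 ]    --
[ 0.0121,-0.05,0.0071,0,-0,-1.7,0 ] 
[ 0.0136,-0.0496,0.0072,0,-0,-1.8,0 ] 
[ 0.0151,-0.0492,0.0071,0,-0,-1.7,0 ] 
[ 0.0166,-0.0487,0.0072,0,-0,-1.8,0 ] 
[ 0.0181,-0.0481,0.0071,0,-0,-1.7,0 ] 
[ 0.0011,-0.0024,0.0167,0,-0,-0,0 ] 
[ 0.0011,-0.0023,0.0167,0,-0,-0,0 ] 
[ 0.001,-0.0024,0.0166,0,-0,-0,0 ]    --
```

```bash
python3 -m creep '[[[-0.045,-0.0275,0,0,0,-1.6,0],[-0.044,-0.029,0,0,0,-1.6,0],[-0.0435,-0.03,0,0,0,-1.6,0],[-0.0425,-0.031,0,0,0,-1.6,0],[-0.0415,-0.0325,0,0,0,-1.6,0],[-0.0405,-0.0335,0,0,0,-1.6,0],[-0.04,-0.0345,0,0,0,-1.6,0],[-0.0385,-0.0355,0,0,0,-1.5,0]]]'; python3 -m creep '[[[-0.0135,-0.0495,0,0,0,-2,0],[-0.0115,-0.05,0,0,0,-2,0],[-0.01,-0.0505,0,0,0,-2,0],[-0.008,-0.0505,0,0,0,-2,0],[-0.0065,-0.051,0,0,0,-2,0],[-0.0045,-0.051,0,0,0,-2,0],[0.009,-0.0505,0.007,0,0,-1.7,0],[0.0105,-0.0505,0.007,0,0,-1.8,0]]]'
```

```text
clock: 1.1
position: [0.451, 0.2994, 0.253]
eef_rot: [-0.0, 0.017, 1.0, -0.0]
force: [0.3, -0.2, 0.0]
grip_width: 0.0851
clock: 2.1
position: [0.52, -0.1034, 0.2388]
eef_rot: [-0.0, -0.118, 0.993, 0.0]
force: [0.6, -0.3, 0.3]
grip_width: 0.0852
```

```bash
python3 -m creep '[[[0.012,-0.05,0.007,0,0,-1.7,0],[0.0135,-0.0495,0.007,0,0,-1.8,0],[0.015,-0.049,0.007,0,0,-1.7,0],[0.0165,-0.0485,0.007,0,0,-1.8,0],[0.018,-0.048,0.007,0,0,-1.7,0],[0.001,-0.0025,0.017,0,0,0,0],[0.001,-0.0025,0.017,0,0,0,0],[0.001,-0.0025,0.017,0,0,0,0]]]'
python3 - <<'E'
from plan import *
snap('top','top1');snap('scene','scene1');crop('top1',360,160,480,280,5,'d1')
print(yawY());plan([(.5187,-.3677,.057,112.2,6)],0)
E
```

```text
clock: 3.1
position: [0.5206, -0.3644, 0.1521]
eef_rot: [-0.0, -0.194, 0.981, 0.001]
force: [0.0, -0.4, 0.4]
grip_width: 0.0852
112.35747609686608
[ 0.0002,-0.0005,0.0156,0,-0,0,0 ] 
[ 0.0002,-0.0005,0.0157,0,-0,0,0 ] 
[ 0.0002,-0.0005,0.0156,0.1,-0,0,0 ] 
[ 0.0002,-0.0005,0.0157,0,-0.1,0.1,0 ] 
[ 0.0003,-0.0005,0.0156,0.1,-0,0,0 ] 
[ 0.0003,-0.0005,0.0157,0,-0.1,0.1,0 ]
```

View pics/d1.png

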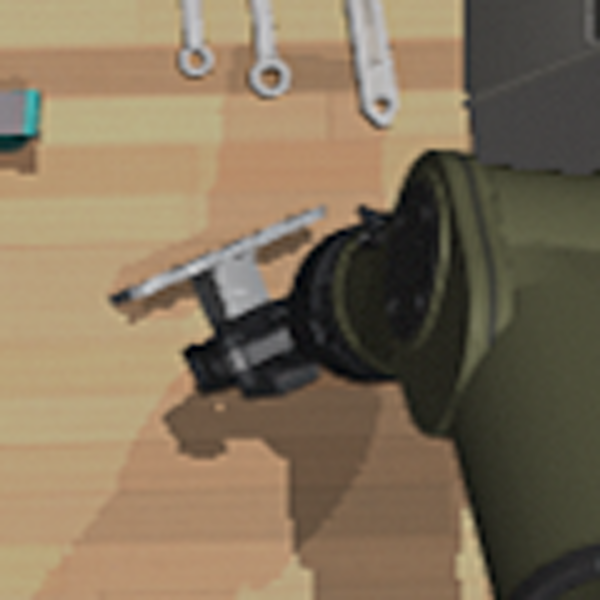

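View pics/scene1.png

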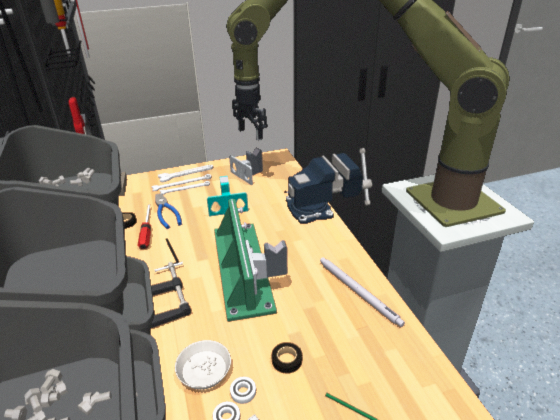

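The gripper is aligned over the dark block of the grey rest: top1 crop at about (260,345), jaws across it. I'll go down and close.

```bash
python3 -m creep '[[[0,-0.0005,0.016,0,0,0,0],[0,-0.0005,0.016,0,0,0,0],[0,-0.0005,0.016,0,0,0,0],[0,-0.0005,0.016,0,0,0,0],[0,-0.0005,0.016,0,0,0,0],[0.0015,-0.0005,0.014,0,0,0,0],[0,0,0,0,0,0,0.4],[0,0,0,0,0,0,1]]]'; python3 -m creep '[[[0,0,0,0,0,0,1],[0,0,0,0,0,0,1],[0,0,0,0,0,0,1],[0,0,0,0,0,0,1],[0,0,0,0,0,0,1],[0,0,0,0,0,0,1],[0,0,-0.006,0,0,0,1],[0,0,-0.01,0,0,0,1]]]'
```

```text
clock: 4.2
position: [0.5203, -0.3697, 0.0596]
eef_rot: [0.0, -0.193, 0.981, -0.0]
force: [0.6, -0.1, 0.6]
grip_width: 0.0517
clock: 5.2
position: [0.5189, -0.3697, 0.0746]
eef_rot: [-0.001, -0.193, 0.981, 0.001]
force: [0.5, 0.1, -6.0]
grip_width: 0.0234
```

Run:
```python
from plan import *
print(yawY());plan([(.519,-.369,.23,112,3),(.525,-.34,.26,112,1),(.5536,.0068,.25,83.56,9),(.5536,.0068,.19,83.56,3)],1)
```

```text
112.23119224566396
[ -0,0.0003,-0.0518,0,-0,0.1,1 ] 
[ -0,0.0002,-0.0518,0,-0.1,0.1,1 ] 
[ -0.0002,0.0003,-0.0518,0.1,-0,0,1 ] 
[ -0.0164,0.0246,-0.03,-0,-0,0,1 ] 
[ -0.0174,0.0345,0.0011,-0,0,3.2,1 ] 
[ -0.0154,0.0355,0.0011,-0,0,3.2,1 ] 
[ -0.0134,0.0363,0.0011,-0,0,3.2,1 ] 
[ -0.0114,0.0369,0.0011,-0,0,3.1,1 ]    --
[ -0.0094,0.0375,0.0011,-0,0,3.2,1 ] 
[ -0.0073,0.038,0.0011,-0,0,3.1,1 ] 
[ -0.0052,0.0383,0.0011,-0,0,3.2,1 ] 
[ -0.0031,0.0385,0.0011,-0,0,3.1,1 ] 
[ -0.001,0.0387,0.0011,-0,0,3.2,1 ] 
[ 0,0,0.02,-0,0,-0,1 ] 
[ 0,0,0.02,-0,0,-0,1 ] 
[ 0,0,0.02,-0,0,-0,1 ]    --
```

```bash
python3 -m creep '[[[0,0,-0.05,0,0,0,1],[0,0,-0.052,0,0,0,1],[0,0,-0.052,0,0,0,1],[-0.0165,0.0245,-0.03,0,0,0,1],[-0.0175,0.0345,0.001,0,0,3.2,1],[-0.0155,0.0355,0.001,0,0,3.2,1],[-0.0135,0.0365,0.001,0,0,3.2,1],[-0.0115,0.037,0.001,0,0,3.1,1]]]'; python3 -m creep '[[[-0.0095,0.0375,0.001,0,0,3.2,1],[-0.0075,0.038,0.001,0,0,3.1,1],[-0.005,0.0385,0.001,0,0,3.2,1],[-0.003,0.0385,0.001,0,0,3.1,1],[-0.001,0.0385,0.001,0,0,3.2,1],[0,0,0.02,0,0,0,1],[0,0,0.02,0,0,0,1],[0,0,0.02,0,0,0,1]]]'
python3 - <<'E'
from fit import *
from plan import *
import fit as F
snap('top','top2');snap('scene','scene2');crop('scene2',190,100,350,330,3,'e1');crop('top2',170,100,370,260,4,'e2')
print(yawY(),st()[0])
E
```

```text
clock: 6.2
position: [0.5378, -0.185, 0.2554]
eef_rot: [-0.0, -0.082, 0.997, 0.0]
force: [0.8, -0.0, -5.5]
grip_width: 0.0237
clock: 7.2
position: [0.5534, 0.0067, 0.1899]
eef_rot: [0.0, 0.054, 0.999, -0.0]
force: [-0.4, -0.1, -5.7]
grip_width: 0.0231
83.76027992040171 [0.55172667 0.0063655  0.1885681 ]
```

View pics/e1.png

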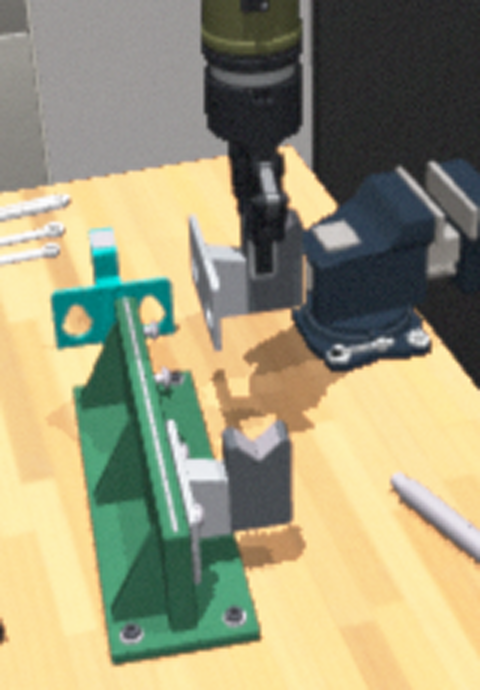

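View pics/e2.png

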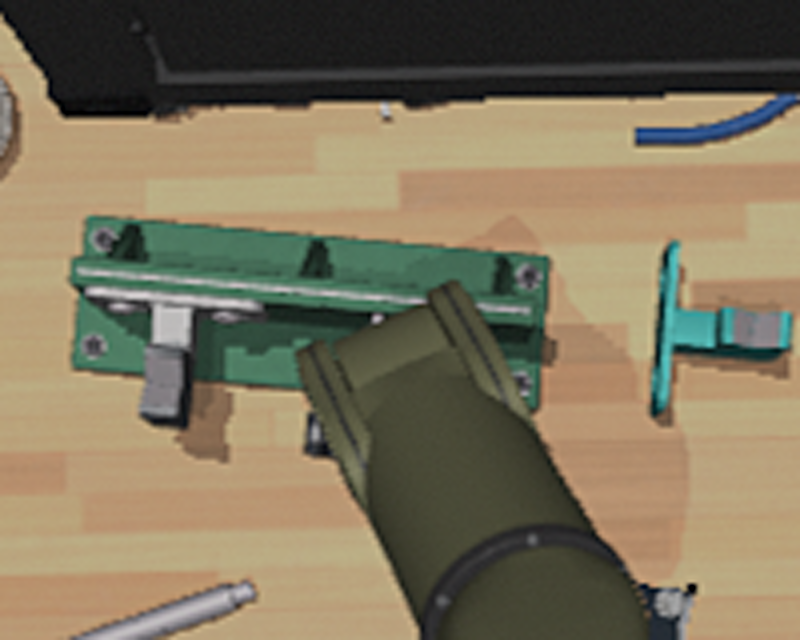

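```bash
cat >> fit.py <<'E'
from scipy.spatial.transform import Rotation as Ro
def fit6(X,B,v0,tr=(.010,.006,.004),mg=.01):
    """v: xyz, rotvec"""
    X=X.reshape(-1,3);X=X[~np.isnan(X[:,0])]
    lo=np.min([b[0] for b in B],0)-mg;hi=np.max([b[1] for b in B],0)+mg
    tf=lambda v,X:(X-v[:3])@Ro.from_euler('ZYX',v[3:]).as_matrix()
    v=np.array(v0,float)
    for t in tr*3:
        p=tf(v,X);k=((p>lo)&(p<hi)).all(1)&(np.abs(boxes_sdf(p,B))<t);Y=X[k]
        v=least_squares(lambda v:boxes_sdf(tf(v,Y),B),v,loss='soft_l1',f_scale=.001,x_scale=[.01]*3+[.1]*3).x
    print(len(Y),'xyz',v[:3].round(4),'yaw,pitch,roll',np.degrees(v[3:]).round(2),'rms',np.sqrt(np.mean(boxes_sdf(tf(v,Y),B)**2)).round(4));return v
E
python3 - <<'E'
from fit import *
X=P(load('scene2'))
s=fit2(X,STAND,[.67,.08,-.111],.006,.117)
v=fit6(X,REST,[.604,.001,.130,-.11,0,0])
Rs=Ro.from_euler('Z',s[2]).as_matrix()
k=v[:3]+Ro.from_euler('ZYX',v[3:]).as_matrix()@[0,0,.024]
print('keyholes in stand frame',((k-[s[0],s[1],s[3]])@Rs).round(4),'target y -.085')
X=P(load('scene0'));fit6(X[...],REST,[.567,-.348,.0,.388,0,0])
E
```

```text
4299 xy [0.6703 0.0797] yaw -6.41 dz 0.0006 rms 0.0014
862 xyz [0.6016 0.0018 0.1294] yaw,pitch,roll [-6.13  0.63 -0.47] rms 0.0015
keyholes in stand frame [-0.0594 -0.0849  0.1528] target y -.085
674 xyz [ 0.5672 -0.3478  0.0018] yaw,pitch,roll [22.35 -0.3   0.24] rms 0.0017
```

```bash
python3 -m creep '[[[0,0,0.02,0,0,0,1],[0,0,0.02,0,0,0,1],[0,0,0.015,0,0,0,1],[0,0,0.006,0,0,0,1],[-0.01,0,0,0,0,0,1],[-0.01,0,0,0,0,0,1],[-0.006,0,0,0,0,0,1],[0,0,0,0,0,0,1]]]'
python3 - <<'E'
from fit import *
from plan import *
X=P(snap('scene','scene3'));crop('scene3',200,140,320,260,5,'e3')
p=st()[0];print(p,yawY())
s=fit2(X,STAND,[.67,.08,-.111],.006,.117)
v=fit6(X,REST,[p[0]+.05,p[1]-.005,p[2]-.059,-.11,0,0])
Rs=Ro.from_euler('Z',s[2]).as_matrix()
k=v[:3]+Ro.from_euler('ZYX',v[3:]).as_matrix()@[0,0,.024]
print('keyholes in stand frame',((k-[s[0],s[1],s[3]])@Rs).round(4))
E
```

```text
clock: 8.3
position: [0.5803, 0.0037, 0.1295]
eef_rot: [0.001, 0.055, 0.998, 0.0]
force: [-0.6, -0.4, -6.8]
grip_width: 0.0234
[0.57950118 0.00379994 0.12937429] 83.73270857898079
4237 xy [0.6705 0.0798] yaw -6.33 dz 0.0006 rms 0.0014
777 xyz [ 0.6305 -0.0013  0.0721] yaw,pitch,roll [-6.34  0.12 -0.92] rms 0.0015
keyholes in stand frame [-0.0307 -0.0846  0.0955]
```

View pics/e3.png

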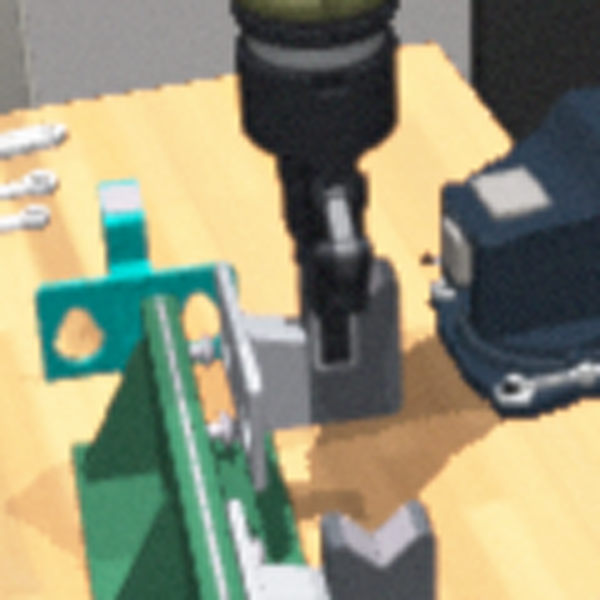

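```bash
python3 -m creep '[[[0,0,0.0025,0,0,0,1],[-0.003,0,0,0,0,0,1],[-0.003,0,0,0,0,0,1],[-0.003,0,0,0,0,0,1],[-0.003,0,0,0,0,0,1],[-0.003,0,0,0,0,0,1],[-0.003,0,0,0,0,0,1],[0,0,0,0,0,0,1]]]'
python3 - <<'E'
from fit import *
from plan import *
X=P(snap('scene','scene4'));crop('scene4',200,140,320,260,5,'e4')
p,_,o=st();print(p,yawY(),o['force'],o['wrist_torque'])
s=fit2(X,STAND,[.67,.08,-.111],.006,.117)
v=fit6(X,REST,[p[0]+.05,p[1]-.005,p[2]-.059,-.11,0,0])
Rs=Ro.from_euler('Z',s[2]).as_matrix()
k=v[:3]+Ro.from_euler('ZYX',v[3:]).as_matrix()@[0,0,.024]
print('keyholes in stand frame',((k-[s[0],s[1],s[3]])@Rs).round(4))
E
```

```text
clock: 9.35
position: [0.5976, 0.0019, 0.1268]
eef_rot: [0.0, 0.055, 0.999, 0.0]
force: [-0.4, -0.3, -6.5]
grip_width: 0.0233
[0.5973544  0.00189866 0.12678756] 83.74132522819724 [-0.39065033 -0.61235623 -4.9074117 ] [-0.05423449 -0.00457024 -0.00290024]
4275 xy [0.6701 0.0797] yaw -6.53 dz 0.0006 rms 0.0014
784 xyz [ 0.6484 -0.0029  0.07  ] yaw,pitch,roll [-6.15 -0.08 -0.71] rms 0.0017
keyholes in stand frame [-0.0122 -0.0842  0.0933]
```

View pics/e4.png

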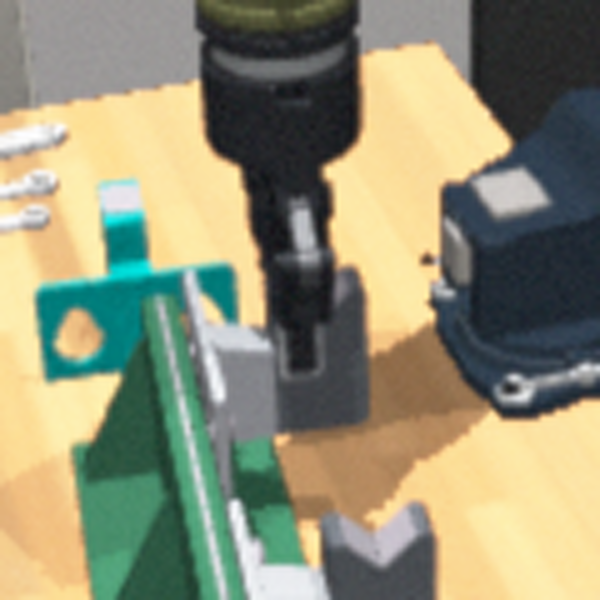

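```bash
python3 -m creep '[[[-0.001,0,0,0,0,0,1],[-0.0005,0,0,0,0,0,1],[0,0,0,0,0,0,1],[0,0,0.003,0,0,0,1],[0,0,0.003,0,0,0,1],[0,0,0.003,0,0,0,1],[0,0,0,0,0,0,1],[0,0,0,0,0,0,1]]]'
```

```text
clock: 10.4
position: [0.5988, 0.0018, 0.1178]
eef_rot: [0.0, 0.055, 0.999, 0.0]
force: [0.0, 0.4, -5.6]
grip_width: 0.0231
```

```bash
python3 -m creep '[[[0,0,0.002,0,0,0,1],[0,0,0.002,0,0,0,1],[0,0,0.002,0,0,0,1],[0,0,0.001,0,0,0,1],[0,0,0.001,0,0,0,1],[0,0,0.001,0,0,0,1],[0,0,0,0,0,0,1],[0,0,0,0,0,0,1]]]'; python3 -c "
from plan import *
p,_,o=st();print(p,o['force'],o['wrist_torque'])"
```

```text
clock: 11.4
position: [0.5988, 0.0017, 0.1088]
eef_rot: [0.0, 0.055, 0.999, 0.0]
force: [0.4, 0.6, -6.4]
grip_width: 0.0231
[0.59879846 0.00173889 0.10879781] [ 0.43275163  0.5970744  -6.35887997] [-0.02425989 -0.00033449 -0.01604333]
```

```bash
python3 -m creep '[[[0,0,0.0005,0,0,0,1],[0,0,0.0005,0,0,0,1],[0,0,0.0005,0,0,0,1],[0,0,0.0005,0,0,0,1],[0,0,0.0005,0,0,0,1],[0,0,0.0005,0,0,0,1],[0,0,0,0,0,0,1],[0,0,0,0,0,0,1]]]'
python3 - <<'E'
from fit import *
from plan import *
X=P(snap('scene','scene5'));crop('scene5',200,140,320,260,5,'e5')
p,_,o=st();print(p,yawY(),o['force'],o['wrist_torque'])
s=fit2(X,STAND,[.67,.08,-.111],.006,.117)
v=fit6(X,REST,[p[0]+.05,p[1]-.005,p[2]-.059,-.11,0,0])
Rs=Ro.from_euler('Z',s[2]).as_matrix()
k=v[:3]+Ro.from_euler('ZYX',v[3:]).as_matrix()@[0,0,.024]
print('keyholes in stand frame',((k-[s[0],s[1],s[3]])@Rs).round(4))
E
```

```text
clock: 12.4
position: [0.5989, 0.0018, 0.1075]
eef_rot: [0.001, 0.055, 0.999, -0.0]
force: [-5.9, 0.9, 11.3]
grip_width: 0.0233
[0.59889488 0.00179745 0.10751065] 83.74441854026561 [-5.33981358  0.39096411 10.84989543] [-0.28996425  0.54949761 -0.07678688]
4210 xy [0.6702 0.0798] yaw -6.43 dz 0.0007 rms 0.0014
725 xyz [ 0.6488 -0.003   0.0502] yaw,pitch,roll [-6.14  4.82 -0.93] rms 0.0019
keyholes in stand frame [-0.01   -0.0842  0.0735]
```

View pics/e5.png

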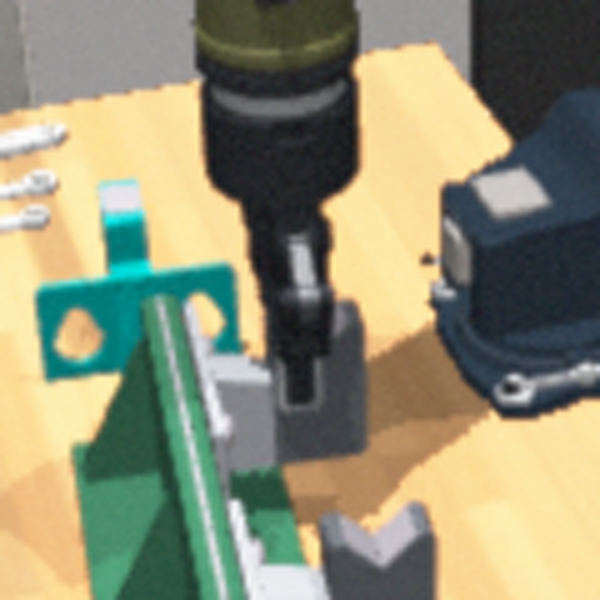

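```bash
python3 -m creep '[[[0,0,-0.001,0,0,0,1],[0,0,0,0,0,0,1],[0,0,0,0,0,0,0.5],[0,0,0,0,0,0,0.5],[0,0,0,0,0,0,0.3],[0,0,0,0,0,0,0],[0,0,0,0,0,0,0],[0,0,0,0,0,0,0]]]'; python3 -m creep '[[[0,0,-0.015,0,0,0,0],[0,0,-0.03,0,0,0,0],[0,0,-0.04,0,0,0,0],[0.02,0.02,-0.03,0,0,0,0],[0.03,0.03,0,0,0,0,0],[0.03,0.03,0,0,0,0,0],[0.03,0.03,0,0,0,0,0],[0.02,0.02,0,0,0,0,0]]]'
python3 - <<'E'
from fit import *
from plan import *
for n in('scene','top'):
    X=P(snap(n,n+'6'))
    s=fit2(X,STAND,[.67,.08,-.111],.006,.117)
    v=fit6(X,REST,[.6488,-.003,.05,-.11,0,0])
    Rs=Ro.from_euler('Z',s[2]).as_matrix()
    k=v[:3]+Ro.from_euler('ZYX',v[3:]).as_matrix()@[0,0,.024]
    print('keyholes in stand frame',((k-[s[0],s[1],s[3]])@Rs).round(4))
crop('scene6',200,140,320,260,5,'e6');crop('top6',170,130,320,290,4,'e7')
print(st()[0],yawY())
E
```

```text
clock: 13.45
position: [0.5988, 0.0018, 0.1067]
eef_rot: [0.0, 0.055, 0.999, 0.0]
force: [0.4, 0.2, -0.3]
grip_width: 0.0852
clock: 14.45
position: [0.4825, 0.1471, 0.223]
eef_rot: [0.0, 0.053, 0.999, 0.001]
force: [0.1, 0.7, -0.3]
grip_width: 0.0854
4200 xy [0.6701 0.0797] yaw -6.48 dz 0.0006 rms 0.0013
886 xyz [ 0.6418 -0.002   0.049 ] yaw,pitch,roll [-6.35  7.74 -0.31] rms 0.0018
keyholes in stand frame [-0.0156 -0.0842  0.0722]
3419 xy [0.6659 0.0792] yaw -6.47 dz -0.0003 rms 0.0019
460 xyz [ 0.6436 -0.0011  0.0516] yaw,pitch,roll [-6.38  4.24  2.44] rms 0.0021
keyholes in stand frame [-0.0113 -0.0833  0.0758]
[0.48177724 0.14856571 0.22304219] 84.11196060604553
```

View pics/e6.png

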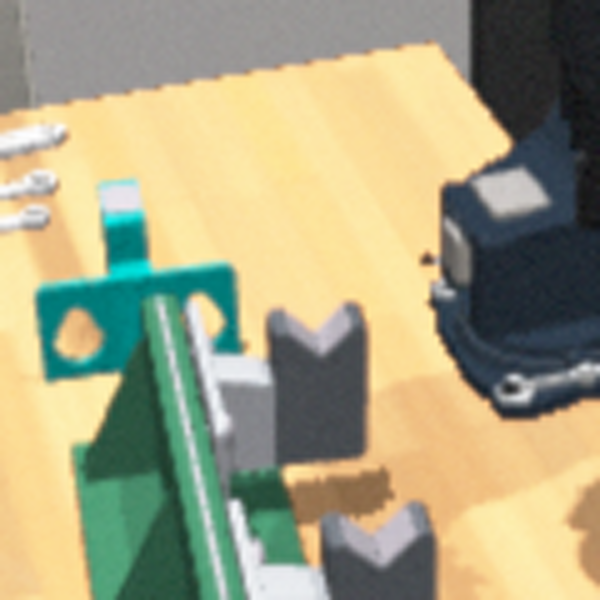

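View pics/e7.png

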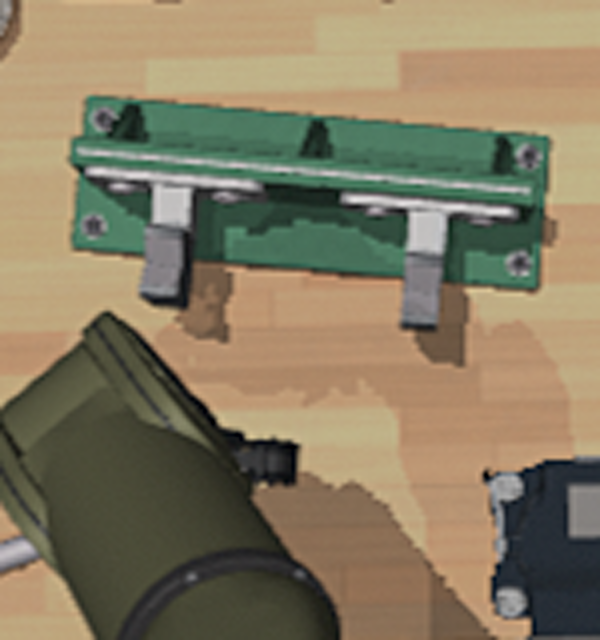

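In the scene crop the rest hangs on the stand at (265,385). In the top crop both stud heads show in front of the plate at (375,210) and (480,218), the same as on the fixed rest. Next I'll compare the heights and measure the shaft.

Run:
```python
from fit import *
for n in('scene','top'):
    X=P(load(n+'6')).reshape(-1,3);s={'scene':(.6702,.0797,.0006),'top':(.666,.0791,-.0003)}[n]
    L=(X-[s[0],s[1],s[2]])@Ro.from_euler('Z',np.radians(-6.45)).as_matrix()
    for y0 in(.085,-.085):
        m=(abs(L[:,1]-y0)<.010)&(L[:,0]<-.04)&(L[:,0]>-.1)&(L[:,2]>.10);q=L[m]
        pr=[np.round(np.median(q[(q[:,0]>a)&(q[:,0]<a+.006),2])*1e3,1) if ((q[:,0]>a)&(q[:,0]<a+.006)).sum()>3 else None for a in np.arange(-.096,-.044,.006)]
        w=L[(abs(L[:,1]-y0)<.06)&(L[:,0]<-.0)&(L[:,0]>-.025)&(L[:,2]>.109)]
        yy=L[(abs(L[:,1]-y0)<.03)&(L[:,0]<-.05)&(L[:,0]>-.09)&(L[:,2]>.112)][:,1]
        print(n,y0,pr,'block y',np.percentile(yy,[2,98]).round(4),'web z',np.median(L[(abs(L[:,1]-y0)<.009)&(L[:,0]<-.024)&(L[:,0]>-.040)&(L[:,2]>.085)][:,2]).round(4))
    X=X[(X[:,0]>.35)&(X[:,0]<.52)&(X[:,1]>.08)&(X[:,1]<.4)&(X[:,2]>.005)&(X[:,2]<.03)]
S=load('scene0');X=P(S)
```

```text
scene 0.085 [np.float64(128.2), np.float64(128.6), np.float64(123.6), np.float64(119.1), np.float64(116.0), np.float64(121.3), np.float64(127.6), np.float64(129.9), np.float64(114.8)] block y [0.0731 0.0989] web z 0.103
scene -0.085 [np.float64(127.4), np.float64(124.7), np.float64(118.4), np.float64(113.7), np.float64(115.8), np.float64(122.2), np.float64(128.3), np.float64(118.5), None] block y [-0.0954 -0.0698] web z 0.1031
top 0.085 [np.float64(127.2), np.float64(129.4), np.float64(126.6), np.float64(118.0), np.float64(115.7), np.float64(120.1), np.float64(128.7), np.float64(129.9), np.float64(119.9)] block y [0.0729 0.0961] web z 0.1028
top -0.085 [np.float64(126.9), np.float64(122.5), np.float64(119.4), np.float64(115.1), np.float64(115.5), np.float64(122.8), np.float64(127.5), np.float64(127.4), np.float64(102.4)] block y [-0.0957 -0.0734] web z 1.0519
```

Run:
```python
from fit import *
for n in('scene','top'):
    X=P(load(n+'0')).reshape(-1,3);d=0.0022 if n=='scene' else -.0022
    X=X-[d,0,0]
    X=X[(X[:,0]>.36)&(X[:,0]<.52)&(X[:,1]>.08)&(X[:,1]<.40)&(X[:,2]>.006)&(X[:,2]<.03)]
    c=np.array([.435,.249]);a=np.radians(108)
    for i in range(8):
        u=np.array([np.cos(a),np.sin(a)]);nn=np.array([-u[1],u[0]])
        t=(X[:,:2]-c)@u;r=(X[:,:2]-c)@nn
        k=(abs(t)<.112)&(abs(r)<.013)&(X[:,2]>.012)
        # cylinder fit radius .01 height .01
        f=lambda v:np.hypot((X[k][:,:2]-c)@[-np.sin(v[1]),np.cos(v[1])]-v[0],X[k][:,2]-v[2])-.01
        q=least_squares(f,[0,a,.01],loss='soft_l1',f_scale=.001).x
        a=q[1];u=np.array([np.cos(a),np.sin(a)]);c=c+q[0]*np.array([-u[1],u[0]])
        e=t[(abs(r)<.012)];lo,hi=np.percentile(e,[.5,99.5]);c=c+u*(lo+hi)/2 if n=='scene' else c+u*(lo+hi)/2
    print(n,k.sum(),'c',c.round(4),'dir',np.degrees(a).round(2),'z',q[2].round(4),'len',(hi-lo).round(4))
```

```text
scene 636 c [0.4339 0.2495] dir 107.96 z 0.0099 len 0.2581
top 500 c [0.4344 0.2473] dir 108.21 z 0.0096 len 0.2588
```

Run:
```python
from plan import *
print(st()[2]['joint_pos'],yawY())
plan([(.434,.248,.11,18.1,8)],0)
```

```text
[-0.19692555  0.58778051 -0.30357468  1.95530775  0.27886058  0.63757907
  0.79013496] 84.11196060604553
[ 0.0072,0.0117,0.0142,0,-0,8.3,0 ] 
[ 0.0088,0.0106,0.0142,0,-0,8.2,0 ] 
[ 0.0103,0.0092,0.0141,0,-0,8.3,0 ] 
[ 0.0115,0.0076,0.0142,0,-0,8.2,0 ] 
[ 0.0124,0.0059,0.0141,0,-0,8.3,0 ] 
[ 0.0131,0.004,0.0142,0,-0,8.2,0 ] 
[ 0.0136,0.0021,0.0141,0,-0.1,8.3,0 ] 
[ 0.0138,0.0002,0.0141,0.1,-0,8.2,0 ]    --
```

Run:
```python
from plan import *
plan([(.434,.248,.13,198.1,12),(.434,.248,.08,198.1,4)],0)
```

```text
[ 0.0048,0.0078,0.0078,0,0,-9.5,0 ] 
[ 0.0035,0.0085,0.0078,0,0,-9.5,0 ] 
[ 0.002,0.009,0.0078,0,0,-9.5,0 ] 
[ 0.0005,0.0092,0.0078,0,0,-9.5,0 ] 
[ -0.001,0.0091,0.0078,0,0,-9.5,0 ] 
[ -0.0025,0.0088,0.0078,0,0,-9.5,0 ] 
[ -0.0039,0.0083,0.0077,0,0,-9.5,0 ] 
[ -0.0053,0.0075,0.0078,0,0,-9.5,0 ]    --
[ -0.0064,0.0065,0.0077,-0,0,-9.5,0 ] 
[ -0.0074,0.0054,0.0078,-0,0,-9.5,0 ] 
[ -0.0082,0.0041,0.0077,-0,0.1,-9.5,0 ] 
[ -0.0089,0.0027,0.0077,-0,0,-9.5,0 ] 
[ 0,0,0.0125,-0,0,0,0 ] 
[ 0,0,0.0125,-0,0,0,0 ] 
[ 0,0,0.0125,-0,0,0,0 ] 
[ 0.0001,0,0.0125,-0,0,0,0 ]    --
```

```bash
python3 -m creep '[[[0.005,0.008,0.008,0,0,-9.5,0],[0.0035,0.0085,0.008,0,0,-9.5,0],[0.002,0.009,0.008,0,0,-9.5,0],[0.0005,0.009,0.008,0,0,-9.5,0],[-0.001,0.009,0.008,0,0,-9.5,0],[-0.0025,0.009,0.008,0,0,-9.5,0],[-0.004,0.0085,0.008,0,0,-9.5,0],[-0.0055,0.0075,0.008,0,0,-9.5,0]]]'; python3 -m creep '[[[-0.0065,0.0065,0.008,0,0,-9.5,0],[-0.0075,0.0055,0.008,0,0,-9.5,0],[-0.008,0.004,0.008,0,0,-9.5,0],[-0.009,0.0025,0.008,0,0,-9.5,0],[0,0,0.0125,0,0,0,0],[0,0,0.0125,0,0,0,0],[0,0,0.0125,0,0,0,0],[0,0,0.01,0,0,0,0]]]'
python3 - <<'E'
from plan import *
S=snap('scene','scene7');T=snap('top','top7');crop('scene7',290,170,430,340,4,'f1');crop('top7',120,190,270,300,5,'f2')
print(st()[2]['joint_pos'],yawY())
plan([(.434,.248,.0255,198.1,4)],0)
E
```

```text
clock: 15.55
position: [0.4535, 0.2112, 0.1581]
eef_rot: [0.001, -0.573, 0.819, -0.001]
force: [0.4, -0.1, -0.5]
grip_width: 0.0854
clock: 16.55
position: [0.4367, 0.2449, 0.0774]
eef_rot: [0.0, 0.807, -0.59, 0.0]
force: [0.0, -0.8, 0.9]
grip_width: 0.0854
[-0.24539226  0.89978202 -0.60088499  2.05110257  1.04922334  0.53645708
  1.82043568] -162.26719867030093
[ -0.0009,0.0003,0.0129,0,-0,-0.1,0 ] 
[ -0.001,0.0003,0.0129,0,-0,-0.1,0 ] 
[ -0.0009,0.0002,0.013,0,-0,-0.1,0 ] 
[ -0.001,0.0003,0.0129,0.1,-0.1,-0.1,0 ]
```

View pics/f1.png

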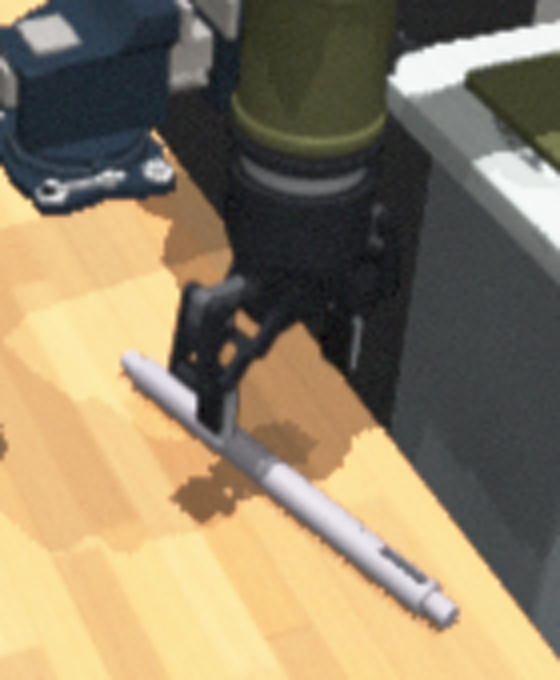

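View pics/f2.png

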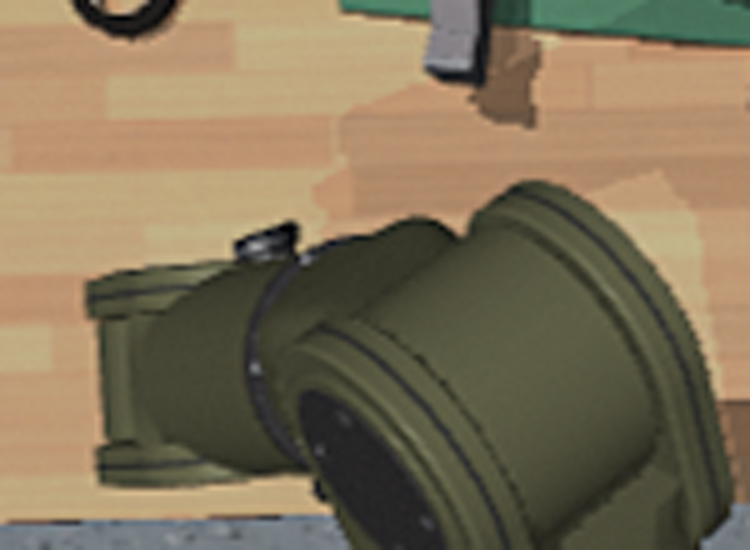

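```bash
python3 -m creep '[[[-0.001,0.0003,0.013,0,0,-0.1,0],[-0.001,0.0003,0.013,0,0,-0.1,0],[-0.001,0.0003,0.013,0,0,-0.1,0],[-0.001,0.0002,0.011,0,0,0,0],[0,0,0,0,0,0,0],[0,0,0,0,0,0,0.4],[0,0,0,0,0,0,0.6],[0,0,0,0,0,0,0.7]]]'
```

```text
clock: 17.65
position: [0.4345, 0.2489, 0.0286]
eef_rot: [-0.0, 0.809, -0.588, 0.0]
force: [-0.3, 0.2, 0.8]
grip_width: 0.0321
```

```bash
python3 -m creep '[[[0,0,0.0025,0,0,0,0.7],[0,0,0,0,0,0,0.8],[0,0,0,0,0,0,1],[0,0,0,0,0,0,1],[0,0,0,0,0,0,1],[0,0,0,0,0,0,1],[0,0,0,0,0,0,1],[0,0,0,0,0,0,1]]]'; python3 -m creep '[[[0,0,-0.003,0,0,0,1],[0,0,-0.006,0,0,0,1],[0,0,-0.01,0,0,0,1],[0,0,-0.015,0,0,0,1],[0,0,-0.015,0,0,0,1],[0,0,-0.015,0,0,0,1],[0,0,0,0,0,0,1],[0,0,0,0,0,0,1]]]';python3 - <<'E'
from plan import *
S=snap('scene','scene8');crop('scene8',290,150,430,340,4,'f3')
print(st()[2]['joint_pos'],yawY(),st()[0])
E
```

```text
clock: 18.65
position: [0.4343, 0.2488, 0.0259]
eef_rot: [0.0, 0.809, -0.587, 0.0]
force: [-0.5, -1.0, 5.2]
grip_width: 0.0176
clock: 19.65
position: [0.4343, 0.2484, 0.0896]
eef_rot: [0.0, 0.809, -0.588, 0.0]
force: [0.7, -0.3, -7.3]
grip_width: 0.0176
[-0.24126647  0.88028774 -0.6216419   2.04806423  1.0152936   0.55694797
  1.84722062] -161.9586381099238 [0.43412017 0.24837024 0.08936442]
```

View pics/f3.png

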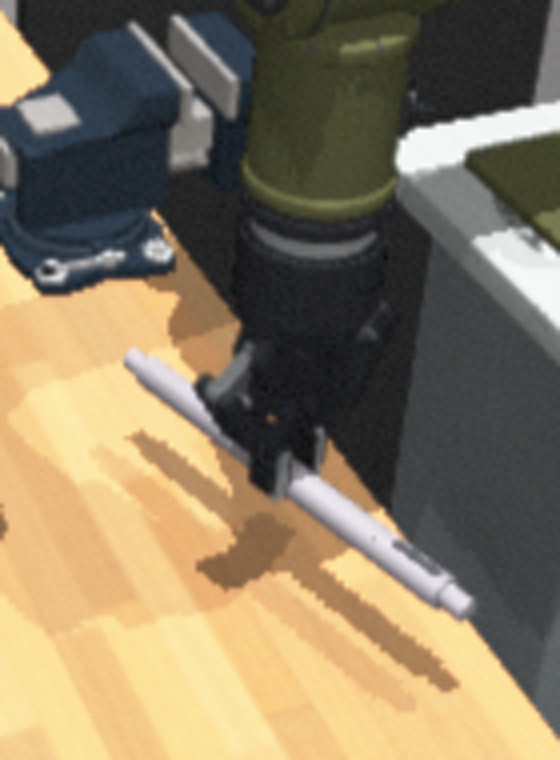

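```bash
cat > cyl.py <<'E'
from fit import *
def shaft(tag,p,d,bias=(.0022,.0003,.0005)):
    """6D cylinder fit; p guess, d guess dir"""
    X=P(load(tag)).reshape(-1,3)-np.array(bias);X=X[~np.isnan(X[:,0])]
    p=np.array(p,float);d=np.array(d,float)/np.linalg.norm(d)
    for tol in(.02,.012,.006,.004,.004,.004):
        e1=np.cross(d,[0,0,1]);e1/=np.linalg.norm(e1);e2=np.cross(d,e1)
        q=X-p;t=q@d;r=np.linalg.norm(q-np.outer(t,d),axis=1)
        k=(abs(t)<.113)&(abs(t)>.03)&(abs(r-.01)<tol);Y=X[k]
        def f(v):
            dd=d+v[2]*e1+v[3]*e2;dd=dd/np.linalg.norm(dd);q=Y-(p+v[0]*e1+v[1]*e2);return np.linalg.norm(q-np.outer(q@dd,dd),axis=1)-.01
        v=least_squares(f,[0]*4,loss='soft_l1',f_scale=.001).x
        p=p+v[0]*e1+v[1]*e2;d=d+v[2]*e1+v[3]*e2;d/=np.linalg.norm(d)
    q=X-p;t=q@d;r=np.linalg.norm(q-np.outer(t,d),axis=1)
    for _ in range(3):
        t=(X-p)@d;e=t[(r<.013)&(abs(t)<.15)];lo,hi=np.percentile(e,[.5,99.5]);p=p+d*(lo+hi)/2
    print(tag,k.sum(),'c',p.round(4),'yaw',np.degrees(np.arctan2(d[1],d[0])).round(2),'pitch',np.degrees(np.arcsin(d[2])).round(2),'len',(hi-lo).round(4));return p,d
E
python3 -c "
from cyl import *
shaft('scene0',(.434,.249,.01),(-.31,.95,0))
shaft('scene8',(.434,.249,.073),(-.31,.95,0))"
```

```text
scene0 724 c [0.4342 0.2497 0.0089] yaw 108.01 pitch -0.03 len 0.2958
scene8 527 c [0.4332 0.2492 0.0733] yaw 107.96 pitch -0.15 len 0.257
```

Run:
```python
from plan import *
plan([(.434,.248,.21,198.04,3),(.5965,.0875,.22,173,7),(.5965,.0875,.18,173,3),(.5965,.0875,.165,173,3)],1)
```

```text
[ 0.0001,0.0001,-0.0402,0,-0,0,1 ] 
[ 0.0001,0.0001,-0.0402,0,-0,0,1 ] 
[ 0.0002,0.0001,-0.0402,0,-0,0,1 ] 
[ 0.029,-0.015,-0.0014,0,-0,3.6,1 ] 
[ 0.028,-0.0168,-0.0014,0,-0,3.6,1 ] 
[ 0.0269,-0.0185,-0.0014,0,-0,3.6,1 ] 
[ 0.0257,-0.0201,-0.0015,0,-0,3.6,1 ] 
[ 0.0243,-0.0217,-0.0014,0,-0,3.5,1 ]    --
[ 0.023,-0.0231,-0.0015,0,-0,3.6,1 ] 
[ 0.0215,-0.0245,-0.0014,0,-0,3.5,1 ] 
[ -0,-0,0.0133,0,-0,0,1 ] 
[ -0,-0,0.0133,0,-0,0,1 ] 
[ -0.0001,-0.0001,0.0134,0,-0,0,1 ] 
[ 0,0,0.005,0,-0,0,1 ] 
[ 0,0,0.005,0,-0,0,1 ] 
[ 0,0,0.005,0,-0,0,1 ]    --
```

```bash
python3 -m creep '[[[0,0,-0.04,0,0,0,1],[0,0,-0.04,0,0,0,1],[0,0,-0.04,0,0,0,1],[0.029,-0.015,-0.0015,0,0,3.6,1],[0.028,-0.017,-0.0015,0,0,3.6,1],[0.027,-0.0185,-0.0015,0,0,3.6,1],[0.0255,-0.02,-0.0015,0,0,3.6,1],[0.0245,-0.0215,-0.0015,0,0,3.5,1]]]'; python3 -m creep '[[[0.023,-0.023,-0.0015,0,0,3.6,1],[0.0215,-0.0245,-0.0015,0,0,3.5,1],[0,0,0.013,0,0,0,1],[0,0,0.013,0,0,0,1],[0,0,0.013,0,0,0,1],[0,0,0.005,0,0,0,1],[0,0,0.005,0,0,0,1],[0,0,0.005,0,0,0,1]]]'
python3 - <<'E'
from cyl import *
from plan import *
snap('scene','scene9');snap('top','top9');crop('scene9',190,130,330,320,4,'g1')
p=st()[0];print(p,yawY(),st()[2]['joint_pos'])
c,d=shaft('scene9',(p[0],p[1],p[2]-.016),(.12,.99,0))
print('stand frame',((c-[.668,.0794,0])@Ro.from_euler('Z',np.radians(-6.44)).as_matrix()).round(4))
E
```

```text
clock: 20.7
position: [0.5501, 0.1329, 0.2162]
eef_rot: [0.001, 0.708, -0.707, -0.0]
force: [0.3, 0.2, -7.6]
grip_width: 0.0175
clock: 21.7
position: [0.5968, 0.0885, 0.1663]
eef_rot: [0.0, -0.663, 0.749, -0.0]
force: [0.7, 0.0, -7.2]
grip_width: 0.0175
[0.59636568 0.08811903 0.16590738] 173.0496192197861 [ 0.15332501  0.85252696 -0.69111587  1.69874745  0.69201717  0.85131748
  2.1748961 ]
scene9 248 c [0.5996 0.1168 0.1501] yaw 82.95 pitch 0.27 len 0.206
stand frame [-0.0722  0.0294  0.1501]
```

View pics/g1.png

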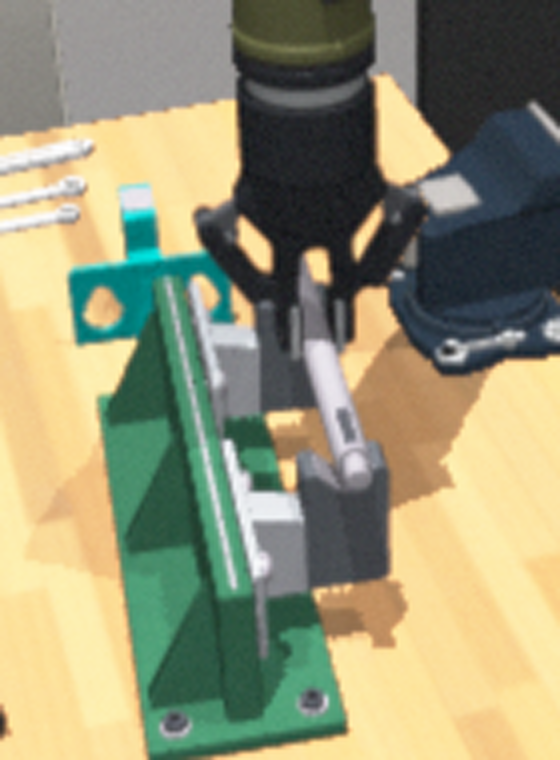

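```bash
python3 -m creep '[[[0,0,0.004,0,0,0,1],[0,0,0.004,0,0,0,1],[0,0,0.004,0,0,0,1],[0,0,0.003,0,0,0,1],[0,0,0.001,0,0,0,1],[0,0,0.001,0,0,0,1],[0,0,0,0,0,0,1],[0,0,0,0,0,0,1]]]'; python3 -m creep '[[[0,0,0.001,0,0,0,1],[0,0,0.0005,0,0,0,1],[0,0,0.0005,0,0,0,1],[0,0,0.0005,0,0,0,1],[0,0,0.0005,0,0,0,1],[0,0,0,0,0,0,1],[0,0,0,0,0,0,1],[0,0,0,0,0,0,1]]]'
```

```text
clock: 22.8
position: [0.5966, 0.0883, 0.1494]
eef_rot: [0.0, -0.663, 0.749, -0.0]
force: [1.4, 0.2, -5.7]
grip_width: 0.0175
clock: 23.8
position: [0.5966, 0.0882, 0.1463]
eef_rot: [0.0, -0.663, 0.749, 0.0]
force: [0.8, -0.1, -6.3]
grip_width: 0.0176
```

```bash
python3 -m creep '[[[0,0,0.0005,0,0,0,1],[0,0,0.0005,0,0,0,1],[0,0,0.0005,0,0,0,1],[0,0,0.0003,0,0,0,1],[0,0,0,0,0,0,1],[0,0,0,0,0,0,1],[0,0,0,0,0,0,1],[0,0,0,0,0,0,1]]]'
python3 - <<'E'
from plan import *
p,_,o=st();print(p,o['force'],o['wrist_torque'])
E
```

```text
clock: 24.8
position: [0.5967, 0.0883, 0.1446]
eef_rot: [0.0, -0.663, 0.749, -0.0]
force: [0.1, -0.3, -5.6]
grip_width: 0.0174
[0.59674598 0.08825207 0.14456151] [ 0.14057853 -0.25149184 -5.60594041] [ 0.02216017 -0.14988049 -0.04182539]
```

```bash
python3 -m creep '[[[0,0,0.0005,0,0,0,1],[0,0,0.0005,0,0,0,1],[0,0,0.0003,0,0,0,1],[0,0,0.0002,0,0,0,1],[0,0,0,0,0,0,1],[0,0,0,0,0,0,1],[0,0,0,0,0,0,1],[0,0,0,0,0,0,1]]]'
python3 - <<'E'
from plan import *
p,_,o=st();print(p,o['force'],o['wrist_torque'])
E
```

```text
clock: 25.8
position: [0.597, 0.0883, 0.1434]
eef_rot: [0.0, -0.663, 0.749, -0.0]
force: [0.4, -2.3, 4.4]
grip_width: 0.0174
[0.59700575 0.08831093 0.14339487] [ 0.39346053 -2.30519624  4.37485547] [-0.19142628 -0.15708417 -0.20102466]
```

```bash
python3 -m creep '[[[0,0,-0.0003,0,0,0,1],[0,0,0,0,0,0,0.75],[0,0,0,0,0,0,0.7],[0,0,0,0,0,0,0.65],[0,0,0,0,0,0,0.55],[0,0,0,0,0,0,0.5],[0,0,0,0,0,0,0.4],[0,0,0,0,0,0,0.4]]]'
python3 - <<'E'
from plan import *
snap('scene','scene10');crop('scene10',190,130,330,320,4,'g2');p,_,o=st();print(p,o['force'],o['wrist_torque'])
E
```

```text
clock: 26.8
position: [0.5966, 0.0882, 0.1433]
eef_rot: [0.0, -0.663, 0.749, 0.0]
force: [-0.6, -0.1, 1.0]
grip_width: 0.0515
[0.5965672  0.08823121 0.14329997] [0.50714165 0.6530907  0.04536631] [-0.0128834  -0.0320298   0.00247376]
```

View pics/g2.png

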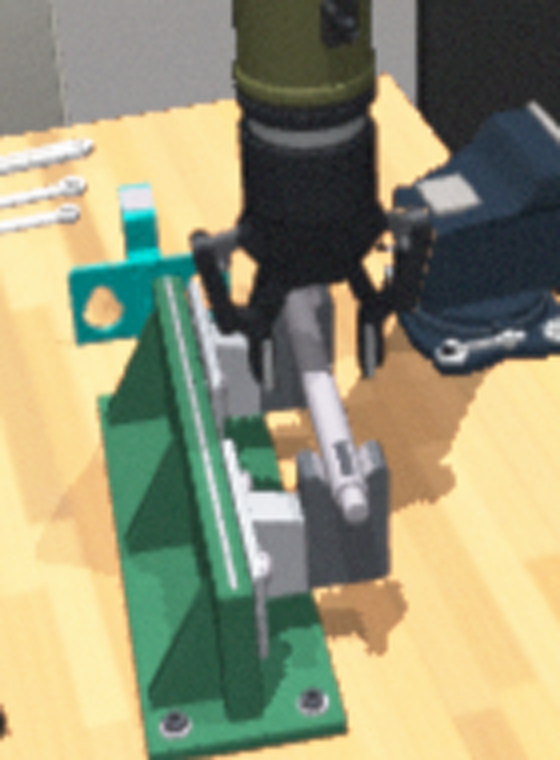

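The shaft lies in the fixed vee at crop (340,480) and runs back into the far rest. The fingers are clear, so I'll retract straight up and back.

```bash
python3 -m creep '[[[0,0,-0.01,0,0,0,0.4],[0,0,-0.025,0,0,0,0.4],[0,0,-0.04,0,0,0,0.4],[0,0,-0.04,0,0,0,0.4],[0,0.04,0,0,0,0,0.4],[0,0.05,0,0,0,0,0.4],[0,0.04,0,0,0,0,0.4],[0,0,0,0,0,0,0.4]]]'
python3 - <<'E'
from cyl import *
from plan import *
snap('scene','scene11');snap('top','top11');crop('scene11',190,130,330,320,4,'g3');crop('top11',150,110,330,260,4,'g4')
print(st()[0])
for t,b,s in(('scene11',(.0022,.0003,.0007),0),('top11',(-.002,-.0003,-.0003),0)):
    c,d=shaft(t,(.5965,.0875,.127),(.12,.99,0),b)
    print('stand frame',((c-[.668,.0794,0])@Ro.from_euler('Z',np.radians(-6.44)).as_matrix()).round(4))
E
```

```text
clock: 27.85
position: [0.4647, 0.1042, 0.2592]
eef_rot: [-0.001, -0.664, 0.747, -0.0]
force: [-0.0, 0.4, 0.4]
grip_width: 0.0514
[0.46823175 0.10407332 0.25907157]
scene11 401 c [0.5969 0.0901 0.1266] yaw 82.49 pitch 0.84 len 0.2572
stand frame [-0.0719  0.0027  0.1266]
top11 493 c [0.5969 0.0877 0.1267] yaw 82.44 pitch 0.86 len 0.2556
stand frame [-0.0716  0.0003  0.1267]
```

View pics/g3.png

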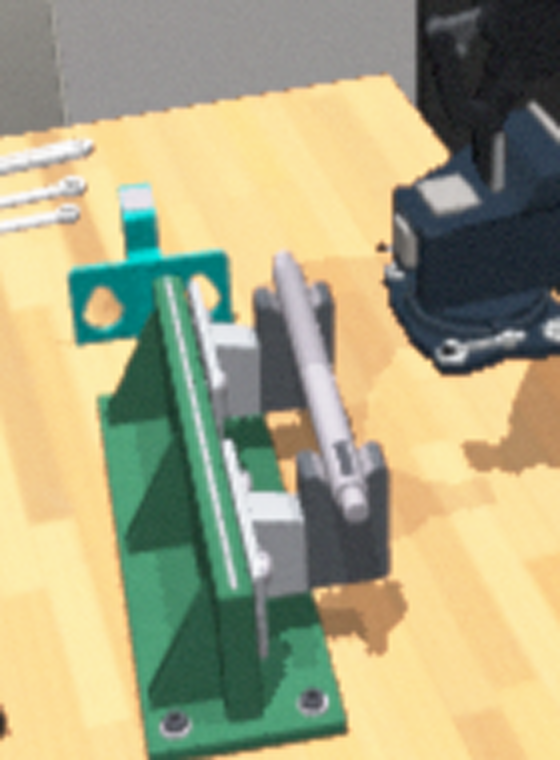

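View pics/g4.png

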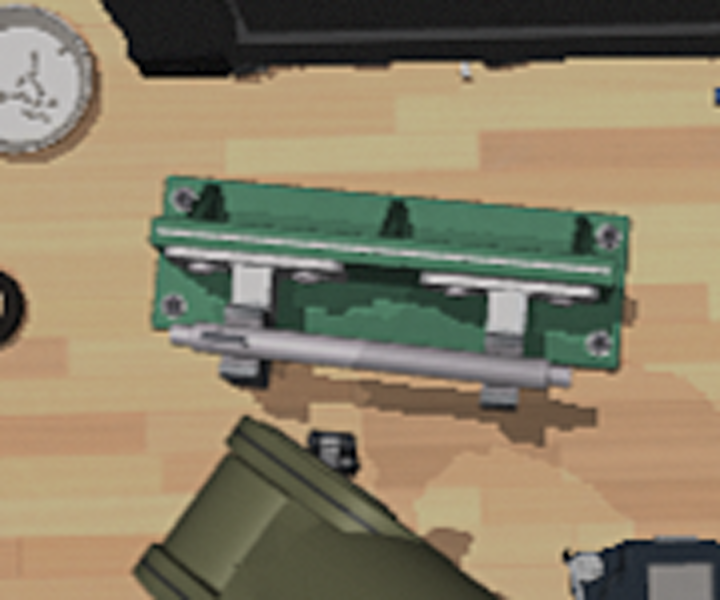

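```bash
python3 -c "
from plan import *
o=st()[2];print(o['force'],np.abs(o['qvel']).max());print(bot.job_done())"
```

```text
[-0.06975527 -0.25960731  0.9475549 ] 0.03144507838379908
the job is handed in; nothing more can be done
None
```

I hung the grey loose rest on the two free studs, then laid the shaft across both vees. I handed in at about 28 s, with the gripper open and clear of the work.

**Rest:**
- It came to a stop on the studs while I lowered it, at the height expected for fully home.
- Both stud heads show in front of its plate.
- Its vee and web are level with the fixed rest's to within about 2 mm, apart from a slight forward lean.

**Shaft:**
- It was lowered in small steps until both rests carried it, then let go.
- Its middle is within 0 to 3 mm of midway between the rests, depending on the camera.
- Its axis is at z ≈ 127 mm, against 128 mm nominal.
- It tilts 0.85° down towards the loose rest, which is about 2.5 mm and matches the permitted lean.

**Checks that disagreed:**
- The 3D fits of the hung rest gave an implausible pitch of 4 to 8°, probably because stand points were mixed in. I relied on the vee and web height comparison instead.
- The two cameras differ by about 4 mm in x. I used the average.

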